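# Raise the sesame slab out of its drawer mould with the cam lever

## Task

Pull the drawer of the mould cabinet out to its stop, then swing the cam lever inside it up by its black grip to the cam's highest lift point (arm straight up), so that the plate raises the sesame slab out of its mould, and keep holding the lever there: the spring would drop it, so finish with the gripper still holding the lever. Don't touch the slab, and leave the other things on the counter where they are.

Things in the scene. Friction and masses are not known exactly. Their poses are not given: they have to be found in the camera images.
- cabinet: low steel mould cabinet, fixed, 360 wide (y), 260 deep (x), 135 high. Origin: middle of the lower edge of its front face, on the table. x axis points into the cabinet, away from the robot; z up. Its one drawer slides out along -x; the drawer's wooden front is 352 wide, 14 to 118 above the table, 16 proud of the face
- drawer (a joint): how far the drawer is out, in m: 0 shut (the start), 0.15 at its stop. It runs with about 2.5 N of friction and stays where it is left
- drawer_handle (a point): middle of the drawer's bar handle: dark steel bar 12 thick and 120 long, level, along the cabinet's y, 95 above the table and 35 out from the drawer's wooden front; free from above and in front, 29 of free room behind it; its ends bend back to the front
- lever (a joint): angle of the cam lever in the drawer, rad: 0 at rest (arm towards the cabinet's +y, 0.2 rad above level), grows as the grip rises and swings over towards -y; highest lift at 1.37, arm straight up; past it the plate sinks again; stop at 2.0. A spring always pulls it back towards 0 (about 1 to 5 N at the grip): it falls back when let go
- lever_grip (a point): middle of the lever's grip, moving with it: black round peg 15 thick, 60 long, along the cabinet's x, reaching from the arm towards the robot; point 28 from its free end. 90 from the pivot axis. Lever at rest: 93 above the table, nothing else above 50 within 30 beside it. Drawer shut: hidden under the roof, 73 behind the face; drawer out: 77 before it
- lever_pivot (a point): point on the lever's turning axis (level, along the cabinet's x) in the same plane across the axis as the grip point, 75 above the table; moves with the drawer
- lift (a joint): height of the lift plate above its lowest place, m: 0 at rest, 0.024 at the cam's highest point; it follows the lever only
- plate (a point): centre of the top of the steel lift plate, the floor of the aluminium mould in the drawer's right (-y) half; 45 above the table at rest. The mould is 124 x 136 inside, its rim 66 above the table
- slab_center (a point): centre of the loose scored sesame slab, 114 (x) x 126 (y) x 18 thick, 0.18 to 0.35 kg, lying on the lift plate in the mould
- sweet_tin: bystander: round lidded metal tin, 150 across, 65 high; loose, origin at the centre of its underside
- bar_stack: bystander: stack of three sesame bars 90 x 60, 42 high, left of the drawer's path; loose, origin at the centre of its underside
- bar_pair: bystander: stack of two sesame bars 90 x 60, 28 high, right of the drawer's path; loose, origin at the centre of its underside
- scale_weight: bystander: brass scale weight with a knob, 44 across, 54 high; loose, origin at the centre of its underside
- coin_box: bystander: open dark wooden box 110 x 160 x 50 high; loose, origin at the centre of its underside
- nut_jar: bystander: amber glass jar, 72 across, 110 high; loose, origin at the centre of its underside

How it is judged:
By the outcome, as a careful person would: the job done as asked, in the order asked, and still so for the second after the job is handed in, while the arm keeps its last pose, push and grip.
It also fails if it takes over 50 s, if anything falls off the work surface, if the arm or the gripper's body presses on something with over 40 N, if the wrist force passes 120 N, or if a joint passes its speed limit or range.

## Robot

A 6-joint arm with a two-finger parallel gripper is mounted at the origin on the work surface. World frame = base frame: x ahead of the robot, y to its left, z up, the work surface at z = 0. Lengths are in m, angles in rad, forces in N, time in s.
With the tool pointing down it reaches from about 0.3 to 0.875 m from the base axis. Payload 6.4 kg.
Tool frame: the origin (TCP) lies between the finger pads; the fingertips stand 8 mm ahead of it and the grasp point (between the pads) lies 11 mm behind it; z points along the fingers, x is the direction in which the jaws open and shut, and the axes are right-handed (so a half turn about z gives the same grasp; the last joint's range is limited). The gripper opens to 85 mm and grips with 20 to 120 N. Pads are 22 mm wide; open, the fingers measure 114 mm over their backs; the gripper's body (76 mm by 85 mm) begins 54 mm behind the grasp point. The pads swing forward as they close: fully open they stand 13 mm farther back than shut.
Start: joints at [0.98, 0.181, 1.607, -0, 1.354, -0.206], TCP at [0.216, 0.533, 0.239] pointing down, gripper open.
Joint ranges: [-2.99, 2.99], [-0.89, 2.07], [0.3, 2.58], [-1.14, 4.28], [0, 2.63], [-3.12, 3.12]. Speed limits (rad/s): [2.57, 2.57, 3.01, 3.14, 3.14, 3.14].

## Interface

Orientations are given as a unit quaternion [w, x, y, z].
In Python, from bench import ctrl gives the robot as it stands.
- The arm moves only by the tool drive_tool, never from a script. Its argument "commands" is a list of rows, each an object of numbers: "gripper": the closure, from 0 (fully open) to 1 (shut); "dx", "dy", "dz": the shift along the tool's x, y, z in cm; "turn": the turn about the tool's z in degrees. A call has 1 to 20 rows; each row is the pose to reach, as a shift and turn from the pose commanded when the call began, along the tool's axes at that moment; what a row does not reach only later rows make up. A row lasts 1/8 s, in which the tool goes at most 62.5 mm and 10.7 degrees, less where a joint would pass 70% of its speed; a pose out of reach is approached as far as the arm can. A call with a gripper value outside its range is refused whole. The fingers move at their own pace and stop on an object; the grip force is fixed at half the most. Time passes only in rows, so rows that repeat a pose let the fingers close. It gives the time, the measured TCP pose, the force and the opening at its end, in the units of the state.
- ctrl.get_obs(): the state, without advancing time (a new reading comes with each control period).
- ctrl.camera(name): name is "side" or "top"; returns a dict with "image" (480x640x3 uint8, red, green, blue), "mtx" (3x3 intrinsics, pixels), "R" (3x3) and "t" (3): a world point X has camera coordinates R X + t. Camera axes: x right, y down, z forward; pixel columns grow to the right and rows downward; lengths in m; the calibration is good to about 2 mm. A picture is of the moment at which its call begins. There is no depth.
- ctrl.hand_in(): hands the job in, once; it reports no verdict.
The state is a dict: "time_s": time; "q": joint angles; "dq": joint speeds; "joint_efforts": joint torques, N m; "eef_pos": TCP position; "eef_rot": TCP orientation; "wrist_force": force on the tool from outside, world axes, zero at the start; "torque": the same for the moment, N m; "opening": opening from 0.0 (shut) to 1.0 (fully open).
Only numpy, scipy, OpenCV 4.12 (cv2) and the standard library are available. Lean on these libraries where they do the work, as an engineer would, in place of code of your own. Each camera call takes 0.05 s, during which the arm holds its last target.

## Working session

There is one attempt and no reset: what is moved stays moved. The work goes in short steps, Python scripts to look and compute and a tool call to move; the robot and the scene stay as the last step left them, time stands still between calls to the robot, and variables do not carry over. Pictures are saved under pics/ and viewed, and the job is handed in when it is done.

Besides the shell and the picture viewer there is one more tool, called after "Emit:" as name(argument=value, ...) on one line, values as JSON. drive_tool: Moves the arm, as the interface text tells. Its arguments: {"type":"object","properties":{"commands":{"type":"array","items":{"type":"object","properties":{"gripper":{"type":"number"},"dx":{"type":"number"},"dy":{"type":"number"},"dz":{"type":"number"},"turn":{"type":"number"}}}}},"required":["commands"]}

```bash
mkdir -p pics; cat > h.py <<'E'
import numpy as np, cv2
from bench import ctrl
def snap(name,fn):
    c=ctrl.camera(name); cv2.imwrite('pics/'+fn,cv2.cvtColor(c['image'],cv2.COLOR_RGB2BGR)); return c
def onplane(c,px,z):
    p=cv2.undistortPoints(np.array([[px]],float),np.array(c['mtx']),None)[0,0]
    R=np.array(c['R']);t=np.array(c['t']);o=-R.T@t;d=R.T@np.array([p[0],p[1],1]);return o+d*(z-o[2])/d[2]
def proj(c,X):
    v=np.array(c['mtx'])@(np.array(c['R'])@np.array(X)+c['t']);return v[:2]/v[2]
E
python3 - <<'E'
from h import *
o=ctrl.get_obs();print({k:np.round(v,3) for k,v in o.items()})
for n in('side','top'):
    c=snap(n,n+'0.png');print(n,np.round(-np.array(c['R']).T@c['t'],3),np.round(c['R'],2).tolist(),np.round(c['mtx'],0).tolist())
E
```

```text
{'time_s': np.float64(0.0), 'q': array([ 0.98 ,  0.182,  1.608,  0.   ,  1.354, -0.206]), 'dq': array([ 0.001,  0.001,  0.002,  0.   , -0.   ,  0.001]), 'joint_efforts': array([ 1.0000e-03, -4.4488e+01, -3.5133e+01, -0.0000e+00,  9.0000e-03,
        0.0000e+00]), 'eef_pos': array([0.216, 0.533, 0.238]), 'eef_rot': array([ 0.   ,  0.829,  0.559, -0.001]), 'wrist_force': array([0.54 , 0.044, 0.343]), 'torque': array([ 0.006,  0.01 , -0.036]), 'opening': np.float64(1.002)}
side [ 0.118 -0.658  0.886] [[0.81, -0.59, 0.0], [-0.41, -0.57, -0.71], [0.42, 0.58, -0.7]] [[512.0, 0.0, 324.0], [0.0, 512.0, 236.0], [0.0, 0.0, 1.0]]
top [ 0.495 -0.012  1.147] [[-0.01, -1.0, -0.0], [-1.0, 0.01, -0.08], [0.08, 0.0, -1.0]] [[445.0, 0.0, 319.0], [0.0, 445.0, 244.0], [0.0, 0.0, 1.0]]
```

View pics/side0.png

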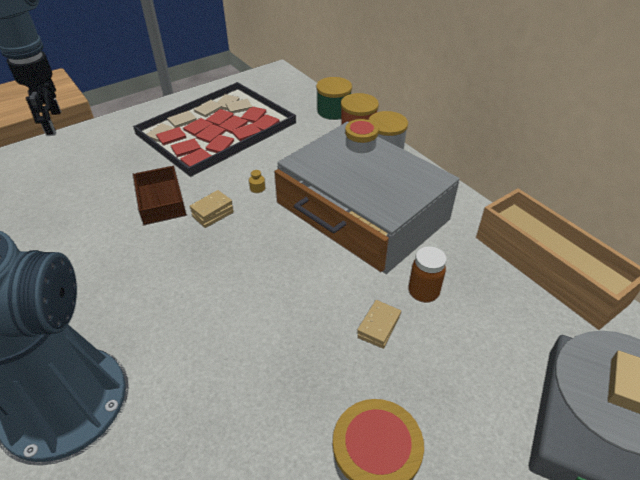

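View pics/top0.png

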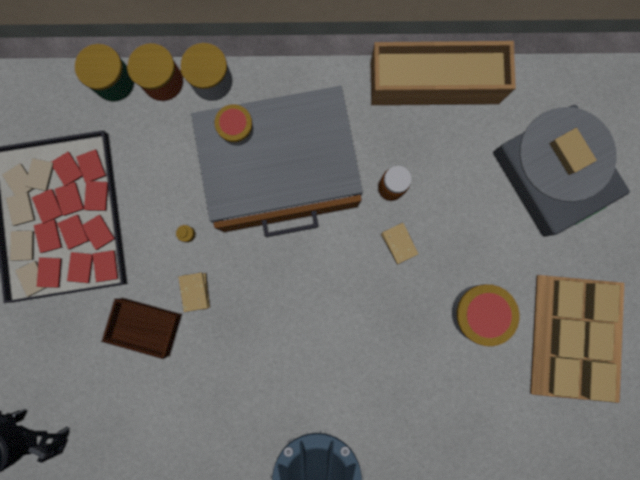

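The top view shows the cabinet roof with corners near (193,112), (342,88), (361,194), (211,220), and the handle bar from about (265,235) to (317,228). Next I'll segment both.

```bash
python3 - <<'E'
from h import *
c=snap('top','top1.png')
im=cv2.cvtColor(c['image'],cv2.COLOR_RGB2BGR)
cr=im[80:260,180:380]
cv2.imwrite('pics/crop1.png',cv2.resize(cr,None,fx=4,fy=4,interpolation=cv2.INTER_CUBIC)[:, :800][120:720])
g=cv2.cvtColor(im,cv2.COLOR_BGR2GRAY)
m=np.zeros_like(g);m[222:240,262:320]=(g[222:240,262:320]<85)*255
ys,xs=np.nonzero(m);print(len(xs),cv2.minAreaRect(np.column_stack([xs,ys]).astype(np.float32)))
for n,p in dict(fl=(211.5,220.5),fr=(361,194.5),bl=(193,112.5),br=(342,88)).items(): print(n,onplane(c,p,.135))
for p in((265,234.5),(317,228)):print('h',onplane(c,p,.095))
E
```

```text
333 ((289.9999694824219, 229.0), (55.99999237060547, 13.999998092651367), 0.0)
fl [0.62881837 0.23563409 0.135     ]
fr [ 0.68607703 -0.10761455  0.135     ]
bl [0.8831224  0.28147464 0.135     ]
br [ 0.93887347 -0.06703614  0.135     ]
h [0.59953112 0.11797361 0.095     ]
h [ 0.61399943 -0.00561298  0.095     ]
```

View pics/crop1.png

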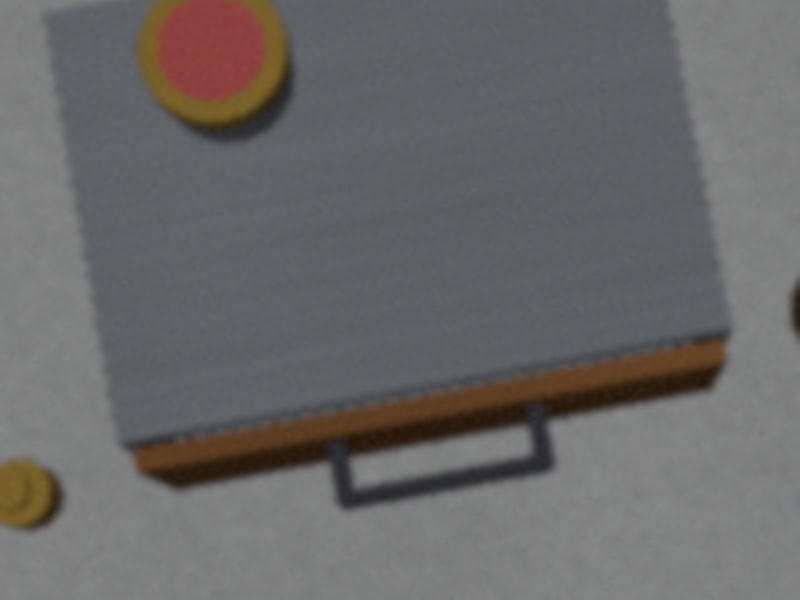

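```bash
cat > geo.py <<'E'
from h import *
E
python3 - <<'E'
from h import *
c=snap('top','top2.png')
f=lambda x,y:(180+x/4-.4,110+y/4-.4)
fl=onplane(c,f(120,445),.135);fr=onplane(c,f(728,332),.135)
bl=onplane(c,f(48,14),.135)
h1=onplane(c,f(346,498),.095);h2=onplane(c,f(549,463),.095)
for a in(fl,fr,bl,h1,h2):print(a)
print(np.linalg.norm(fl-fr),np.linalg.norm(h1-h2))
d=fl-fr;print('yaw from front',np.degrees(np.arctan2(-d[0],d[1])));d=h1-h2;print('from bar',np.degrees(np.arctan2(-d[0],d[1])))
y=np.arctan2(-(fl-fr)[0],(fl-fr)[1]);ex=np.array([np.cos(y),np.sin(y),0]);ey=np.array([-np.sin(y),np.cos(y),0])
O=(fl+fr)/2;O[2]=0;H=(h1+h2)/2;print('O',O,'H in cab',(H-O)@ex,(H-O)@ey, 'H',H)
# side check
s=snap('side','side1.png');
X=O-ex*.051;X[2]=.095
for k in(-.06,0,.06):print(proj(s,X+ey*k),proj(s,H+ey*k))
im=s['image'].copy()
for k in(-.06,0,.06):cv2.circle(im,tuple(int(round(v)) for v in proj(s,H+ey*k)),1,(0,255,0),-1);cv2.circle(im,tuple(int(round(v)) for v in proj(s,X+ey*k)),1,(255,0,0),-1)
cv2.imwrite('pics/sc1.png',cv2.resize(im[150:280,260:460],None,fx=4,fy=4)[:,:,::-1])
E
```

```text
[0.62804836 0.23997908 0.135     ]
[ 0.69048507 -0.10906289  0.135     ]
[0.88171438 0.28472499 0.135     ]
[0.60046313 0.1153621  0.095     ]
[ 0.62033887 -0.00530663  0.095     ]
0.35458234477654427 0.12229467425517725
yaw from front 10.141818514836842
from bar 9.353391817093947
O [0.65926672 0.06545809 0.        ] H in cab -0.04993881557182121 -0.0016628532947047692 H [0.610401   0.05502773 0.095     ]
[333.44963363 229.84779179] [334.31821829 229.97068108]
[314.36610406 217.21939151] [315.20821868 217.33619181]
[296.22371909 205.21378748] [297.04088609 205.32494256]
```

View pics/sc1.png

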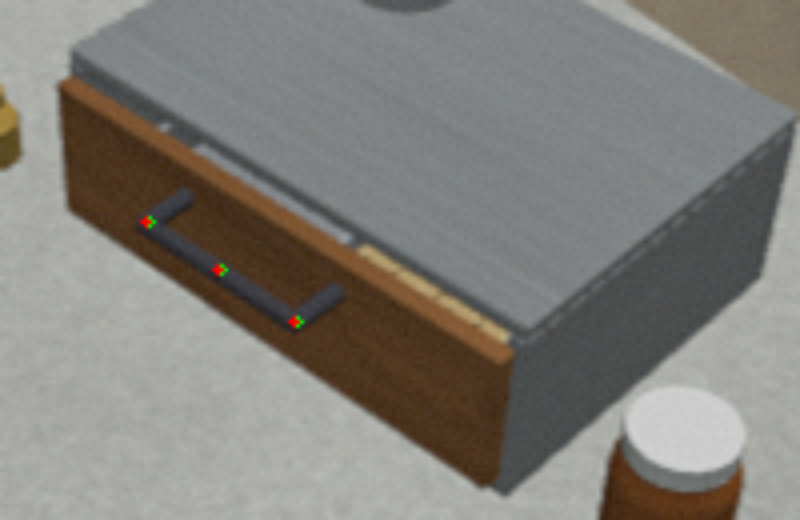

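```bash
cat >> h.py <<'E'
from scipy.spatial.transform import Rotation as Ro
def go(T,ang):
    o=ctrl.get_obs();w,x,y,z=o['eef_rot'];R=Ro.from_quat([x,y,z,w]).as_matrix()
    d=R.T@(np.array(T)-o['eef_pos'])*100
    cur=np.degrees(np.arctan2(R[1,0],R[0,0]))
    print('t',o['time_s'],'d cm',np.round(d,2),'turn',round(cur-ang,1),'tilt',np.round(R[:,2],3),'op',o['opening'],'F',np.round(o['wrist_force'],1))
E
python3 - <<'E'
from h import *
go([.610,.055,.2],10)
E
```

```text
t 0.25 d cm [-29.48  54.48   3.9 ] turn 58.0 tilt [-0.    -0.001 -1.   ] op 1.0004662302326262 F [ 0.5 -0.8 -1. ]
```

Emit:
drive_tool(commands=[{"dx":-29.5,"dy":54.5,"dz":3.9,"turn":58,"gripper":0.69},{"dx":-29.5,"dy":54.5,"dz":3.9,"turn":58,"gripper":0.69},{"dx":-29.5,"dy":54.5,"dz":3.9,"turn":58,"gripper":0.69},{"dx":-29.5,"dy":54.5,"dz":3.9,"turn":58,"gripper":0.69},{"dx":-29.5,"dy":54.5,"dz":3.9,"turn":58,"gripper":0.69},{"dx":-29.5,"dy":54.5,"dz":3.9,"turn":58,"gripper":0.69},{"dx":-29.5,"dy":54.5,"dz":3.9,"turn":58,"gripper":0.69},{"dx":-29.5,"dy":54.5,"dz":3.9,"turn":58,"gripper":0.69},{"dx":-29.5,"dy":54.5,"dz":3.9,"turn":58,"gripper":0.69},{"dx":-29.5,"dy":54.5,"dz":3.9,"turn":58,"gripper":0.69},{"dx":-29.5,"dy":54.5,"dz":3.9,"turn":58,"gripper":0.69},{"dx":-29.5,"dy":54.5,"dz":3.9,"turn":58,"gripper":0.69},{"dx":-29.5,"dy":54.5,"dz":3.9,"turn":58,"gripper":0.69},{"dx":-29.5,"dy":54.5,"dz":3.9,"turn":58,"gripper":0.69}])

```text
time_s: 2.0
eef_pos: [0.6097, 0.0562, 0.2006]
eef_rot: [-0.0, 0.996, 0.088, 0.0]
wrist_force: [0.2, 0.9, -0.6]
opening: 0.311
```

```bash
python3 - <<'E'
from h import *
go([.610,.055,.083],10)
s=snap('side','side2.png')
cv2.imwrite('pics/sc2.png',cv2.resize(s['image'][80:280,200:460],None,fx=3,fy=3)[:,:,::-1])
E
```

```text
t 2.0 d cm [ 0.    0.13 11.76] turn 0.1 tilt [ 0.  0. -1.] op 0.3106894346705875 F [ 0.2  0.9 -0.6]
```

View pics/sc2.png

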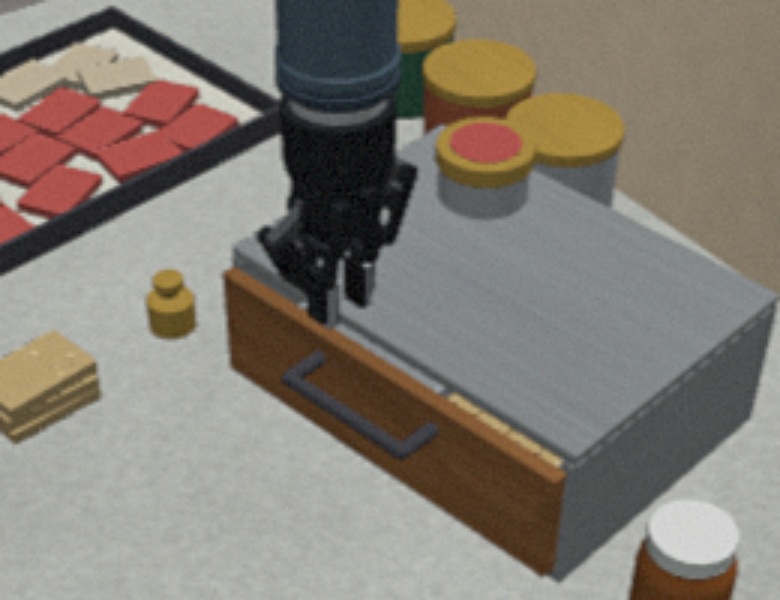

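The open fingers are above the handle and aligned across the bar. I'll descend slightly toward the robot side of it, then close.

Emit:
drive_tool(commands=[{"dx":-0.2,"dz":4,"gripper":0.69},{"dx":-0.2,"dz":8,"gripper":0.69},{"dx":-0.2,"dz":9.5,"gripper":0.69},{"dx":-0.2,"dz":10.5,"gripper":0.69},{"dx":-0.2,"dz":11.5,"gripper":0.69},{"dx":-0.2,"dz":11.5,"gripper":0.69}])

```text
invalid input at $.commands[0]: expected keys gripper, dx, dy, dz, turn
```

Emit:
drive_tool(commands=[{"gripper":1},{"gripper":1},{"gripper":1},{"gripper":1},{"gripper":1}])

```text
invalid input at $.commands[0]: expected keys gripper, dx, dy, dz, turn
```

```bash
python3 - <<'E'
from h import *
go([.610-.985*.15,.055-.174*.15,.085],10)
s=snap('side','side3.png')
cv2.imwrite('pics/sc3.png',cv2.resize(s['image'][80:280,200:460],None,fx=3,fy=3)[:,:,::-1])
E
```

```text
t 2.05 d cm [-15.02   0.1   11.56] turn 0.0 tilt [ 0. -0. -1.] op 0.31264850484117906 F [-0.8 -0.2  0.5]
```

View pics/sc3.png

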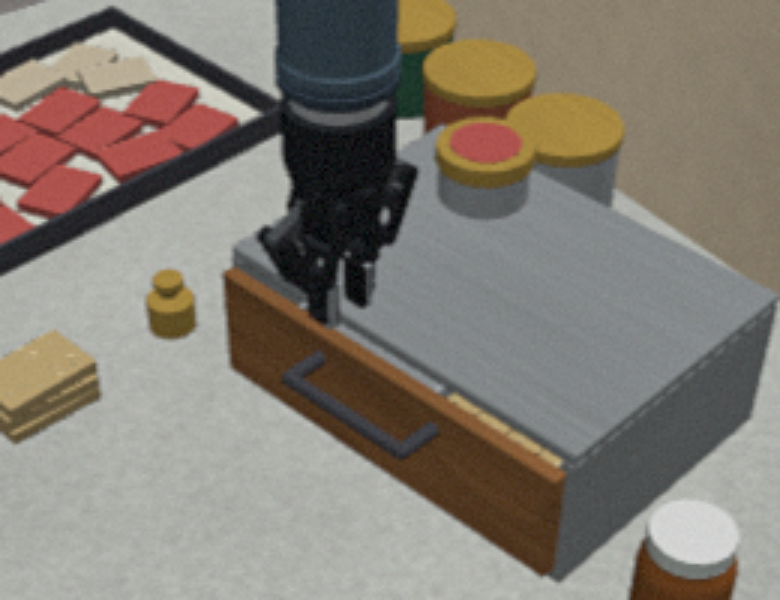

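Both calls were refused because every row needs all the keys, so nothing moved. I'll send the descent again.

Emit:
drive_tool(commands=[{"dx":-0.2,"dy":0,"dz":4,"turn":0,"gripper":0.69},{"dx":-0.2,"dy":0,"dz":8,"turn":0,"gripper":0.69},{"dx":-0.2,"dy":0,"dz":9.5,"turn":0,"gripper":0.69},{"dx":-0.2,"dy":0,"dz":10.5,"turn":0,"gripper":0.69},{"dx":-0.2,"dy":0,"dz":11.5,"turn":0,"gripper":0.69},{"dx":-0.2,"dy":0,"dz":11.5,"turn":0,"gripper":0.69}])

```text
time_s: 2.85
eef_pos: [0.6083, 0.0546, 0.0853]
eef_rot: [-0.0, 0.996, 0.087, -0.0]
wrist_force: [0.3, 0.2, 0.5]
opening: 0.306
```

```bash
python3 - <<'E'
from h import *
go([.610-.985*.15,.055-.174*.15,.085],10)
s=snap('side','side4.png')
cv2.imwrite('pics/sc4.png',cv2.resize(s['image'][80:280,200:460],None,fx=3,fy=3)[:,:,::-1])
E
```

```text
t 2.85 d cm [-1.484e+01  1.000e-02  3.000e-02] turn -0.0 tilt [-0.  0. -1.] op 0.3063180215669699 F [0.3 0.2 0.5]
```

View pics/sc4.png

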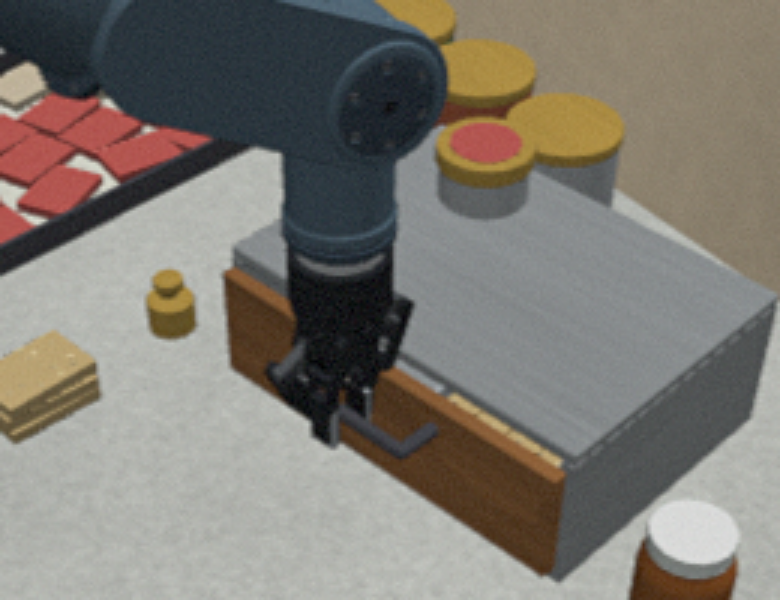

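The bar at (345,420) lies between the fingers and there's no contact force. Next I'll close on it.

Emit:
drive_tool(commands=[{"dx":0,"dy":0,"dz":0,"turn":0,"gripper":1},{"dx":0,"dy":0,"dz":0,"turn":0,"gripper":1},{"dx":0,"dy":0,"dz":0,"turn":0,"gripper":1},{"dx":0,"dy":0,"dz":0,"turn":0,"gripper":1}])

```text
time_s: 3.4
eef_pos: [0.6092, 0.0546, 0.0864]
eef_rot: [0.0, 0.996, 0.087, 0.001]
wrist_force: [0.3, 0.6, 5.4]
opening: 0.114
```

Emit:
drive_tool(commands=[{"dx":-0.5,"dy":0,"dz":0,"turn":0,"gripper":1},{"dx":-1.5,"dy":0,"dz":0,"turn":0,"gripper":1},{"dx":-3,"dy":0,"dz":0,"turn":0,"gripper":1},{"dx":-4.5,"dy":0,"dz":0,"turn":0,"gripper":1},{"dx":-6,"dy":0,"dz":0,"turn":0,"gripper":1},{"dx":-7.5,"dy":0,"dz":0,"turn":0,"gripper":1},{"dx":-9,"dy":0,"dz":0,"turn":0,"gripper":1},{"dx":-10.5,"dy":0,"dz":0,"turn":0,"gripper":1},{"dx":-12,"dy":0,"dz":0,"turn":0,"gripper":1},{"dx":-13,"dy":0,"dz":0,"turn":0,"gripper":1},{"dx":-13.8,"dy":0,"dz":0,"turn":0,"gripper":1},{"dx":-14.4,"dy":0,"dz":0,"turn":0,"gripper":1},{"dx":-14.4,"dy":0,"dz":0,"turn":0,"gripper":1}])

```text
time_s: 5.03
eef_pos: [0.4665, 0.0288, 0.0863]
eef_rot: [0.001, 0.996, 0.087, 0.001]
wrist_force: [-1.7, -3.4, 11.0]
opening: 0.113
```

Emit:
drive_tool(commands=[{"dx":-0.2,"dy":0,"dz":0,"turn":0,"gripper":1},{"dx":-0.4,"dy":0,"dz":0,"turn":0,"gripper":1},{"dx":-0.6,"dy":0,"dz":0,"turn":0,"gripper":1},{"dx":-0.7,"dy":0,"dz":0,"turn":0,"gripper":1},{"dx":-0.7,"dy":0,"dz":0,"turn":0,"gripper":1}])

```text
time_s: 5.65
eef_pos: [0.4622, 0.028, 0.0864]
eef_rot: [0.001, 0.996, 0.086, 0.003]
wrist_force: [9.8, 0.4, -0.7]
opening: 0.116
```

Emit:
drive_tool(commands=[{"dx":-0.2,"dy":0,"dz":0,"turn":0,"gripper":1},{"dx":-0.3,"dy":0,"dz":0,"turn":0,"gripper":1},{"dx":-0.3,"dy":0,"dz":0,"turn":0,"gripper":1}])

```text
time_s: 6.02
eef_pos: [0.4622, 0.028, 0.0865]
eef_rot: [0.0, 0.996, 0.086, 0.007]
wrist_force: [24.1, 4.8, -14.8]
opening: 0.112
```

The drawer didn't move any further and the force rose to 24 N, so it's at its stop. I'll ease off, open partly and lift.

Emit:
drive_tool(commands=[{"dx":0.2,"dy":0,"dz":0,"turn":0,"gripper":1},{"dx":0.3,"dy":0,"dz":0,"turn":0,"gripper":0.69},{"dx":0.3,"dy":0,"dz":0,"turn":0,"gripper":0.69},{"dx":0.3,"dy":0,"dz":0,"turn":0,"gripper":0.69},{"dx":0.3,"dy":0,"dz":0,"turn":0,"gripper":0.69}])

```text
time_s: 6.65
eef_pos: [0.459, 0.0286, 0.085]
eef_rot: [-0.0, 0.996, 0.087, -0.0]
wrist_force: [-0.8, -0.5, -0.1]
opening: 0.31
```

Emit:
drive_tool(commands=[{"dx":0,"dy":0,"dz":-2,"turn":0,"gripper":0.69},{"dx":0,"dy":0,"dz":-5,"turn":0,"gripper":0.69},{"dx":0,"dy":0,"dz":-10,"turn":0,"gripper":0.69},{"dx":-3,"dy":0,"dz":-14,"turn":0,"gripper":0.69},{"dx":-8,"dy":0,"dz":-14,"turn":0,"gripper":0.69},{"dx":-12,"dy":0,"dz":-14,"turn":0,"gripper":0.69},{"dx":-12,"dy":0,"dz":-14,"turn":0,"gripper":0.69}])

```text
time_s: 7.52
eef_pos: [0.3396, 0.0078, 0.2251]
eef_rot: [0.0, 0.996, 0.086, 0.0]
wrist_force: [0.3, -0.2, 0.5]
opening: 0.311
```

```bash
python3 - <<'E'
from h import *
go([.610-.985*.15,.055-.174*.15,.085],10)
s=snap('side','side5.png')
cv2.imwrite('pics/sc5.png',cv2.resize(s['image'][100:300,200:460],None,fx=3,fy=3)[:,:,::-1])
s=snap('top','top5.png')
cv2.imwrite('pics/tc5.png',cv2.resize(s['image'][150:300,190:390],None,fx=4,fy=4)[:,:,::-1])
E
```

```text
t 7.525 d cm [12.43  0.02 14.02] turn -0.1 tilt [ 0.001 -0.001 -1.   ] op 0.3111991677960437 F [ 0.3 -0.2  0.5]
```

View pics/sc5.png

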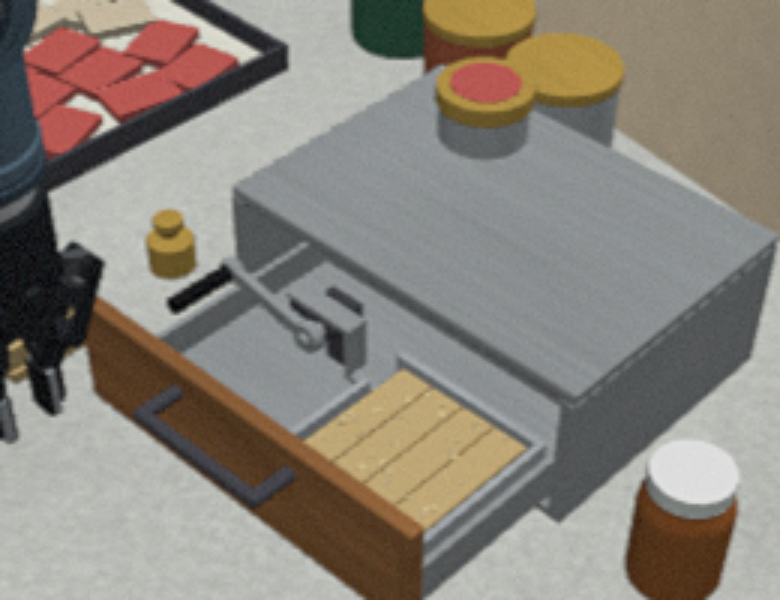

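View pics/tc5.png

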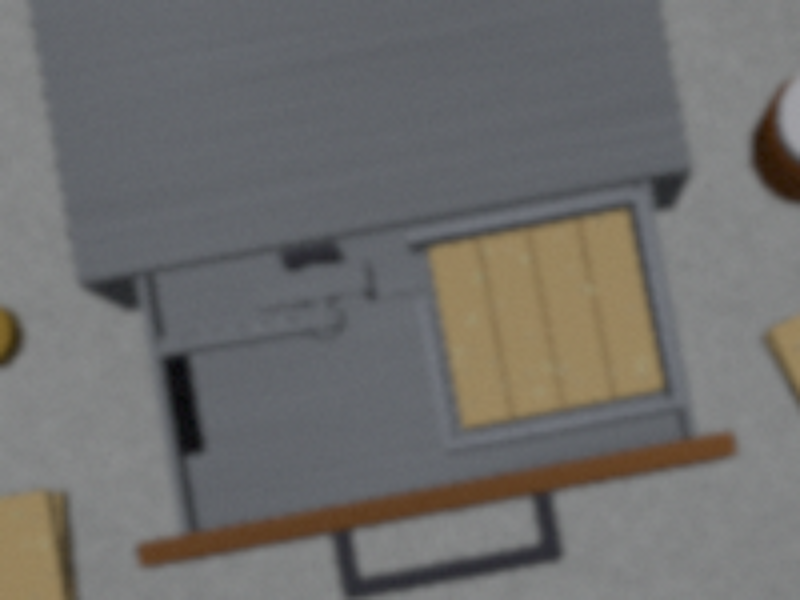

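```bash
python3 - <<'E'
from h import *
c=snap('top','top6.png'); s=snap('side','side6.png')
g=c['image'].max(2); m=np.zeros_like(g); m[235:268,226:246]=(g[235:268,226:246]<45)*255
n,l,st,ce=cv2.connectedComponentsWithStats(m);k=1+st[1:,4].argmax();print(st[k],ce[k])
ys,xs=np.nonzero(l==k);r=cv2.minAreaRect(np.column_stack([xs,ys]).astype(np.float32));print(r)
G=onplane(c,ce[k],.093)
f=lambda x,y:(190+x/4-.4,150+y/4-.4)
e1=onplane(c,f(176,356),.093);e2=onplane(c,f(193,453),.093)
print('centre',G,'ends',e1,e2,np.linalg.norm(e1-e2), np.degrees(np.arctan2(*(e1-e2)[[1,0]])))
P=onplane(c,f(327,320),.075)
y=np.radians(10);ex=np.array([np.cos(y),np.sin(y),0]);ey=np.array([-np.sin(y),np.cos(y),0])
O=np.array([.6603,.0654,0]);
O=np.array([.610,.055,0])+.051*ex
cab=lambda X:((X-O)@ex,(X-O)@ey)
print('cab G',cab(G),'e',cab(e1),cab(e2),'piv',cab(P))
h1=onplane(c,f(347,586),.095);h2=onplane(c,f(553,553),.095);print('bar',cab((h1+h2)/2))
gs=s['image'].max(2);m=np.zeros_like(gs);m[185:206,252:278]=(gs[185:206,252:278]<50)*255
n,l,st,ce2=cv2.connectedComponentsWithStats(m);k2=1+st[1:,4].argmax();print('side blob',st[k2],ce2[k2],'proj',proj(s,G),'on plane',onplane(s,ce2[k2],.093))
E
```

```text
[231 239   9  25 127] [235.31496063 250.76377953]
((235.3842315673828, 250.843994140625), (24.156160354614258, 5.213559627532959), 79.99201965332031)
centre [0.56156359 0.18862133 0.093     ] ends [0.59057086 0.19288073 0.093     ] [0.53284647 0.18243884 0.093     ] 0.05866120930453021 10.25348283434511
cab G (np.float64(-0.07549744996189181), np.float64(0.14000221526635648)) e (np.float64(-0.046191232844071346), np.float64(0.13915984494251324)) (np.float64(-0.10485186806895179), np.float64(0.13890032214309392)) piv (np.float64(-0.03905148503058092), np.float64(0.048737443666160354))
bar (np.float64(-0.19992998265609122), np.float64(0.0014550004178811653))
side blob [256 189  22  15 108] [266.22222222 196.05555556] proj [266.58422884 195.49894817] on plane [0.55977873 0.18735148 0.093     ]
```

```bash
python3 - <<'E'
from h import *
go([.560,.1875,.18],100)
E
```

```text
t 7.725 d cm [ 24.57 -13.94   4.56] turn -90.0 tilt [ 0. -0. -1.] op 0.3108183067550819 F [0.1 0.4 0.9]
```

Emit:
drive_tool(commands=[{"dx":24.6,"dy":-13.9,"dz":0,"turn":-90,"gripper":0.63},{"dx":24.6,"dy":-13.9,"dz":0,"turn":-90,"gripper":0.63},{"dx":24.6,"dy":-13.9,"dz":0,"turn":-90,"gripper":0.63},{"dx":24.6,"dy":-13.9,"dz":0,"turn":-90,"gripper":0.63},{"dx":24.6,"dy":-13.9,"dz":2,"turn":-90,"gripper":0.63},{"dx":24.6,"dy":-13.9,"dz":4.5,"turn":-90,"gripper":0.63},{"dx":24.6,"dy":-13.9,"dz":4.5,"turn":-90,"gripper":0.63},{"dx":24.6,"dy":-13.9,"dz":4.5,"turn":-90,"gripper":0.63},{"dx":24.6,"dy":-13.9,"dz":4.5,"turn":-90,"gripper":0.63},{"dx":24.6,"dy":-13.9,"dz":4.5,"turn":-90,"gripper":0.63},{"dx":24.6,"dy":-13.9,"dz":4.5,"turn":-90,"gripper":0.63}])

```text
time_s: 9.1
eef_pos: [0.5598, 0.1875, 0.1796]
eef_rot: [-0.0, 0.644, 0.765, -0.0]
wrist_force: [-0.5, 0.6, 0.6]
opening: 0.374
```

```bash
python3 - <<'E'
from h import *
go([.560,.1875,.082],100)
s=snap('side','side7.png')
cv2.imwrite('pics/sc7.png',cv2.resize(s['image'][80:280,180:440],None,fx=3,fy=3)[:,:,::-1])
s=snap('top','top7.png')
cv2.imwrite('pics/tc7.png',cv2.resize(s['image'][150:300,190:390],None,fx=4,fy=4)[:,:,::-1])
E
```

```text
t 9.1 d cm [-0.    0.03  9.76] turn -0.1 tilt [-0.001 -0.    -1.   ] op 0.3735802523057815 F [-0.5  0.6  0.6]
```

View pics/sc7.png

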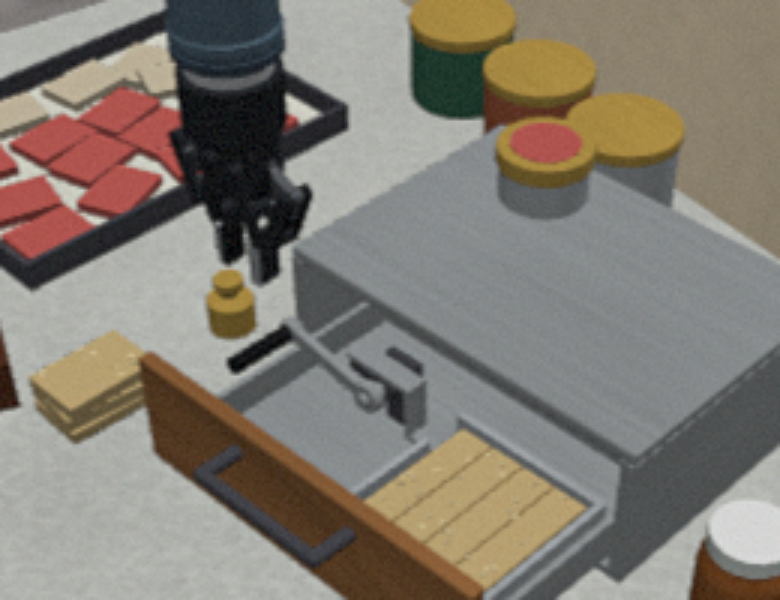

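View pics/tc7.png

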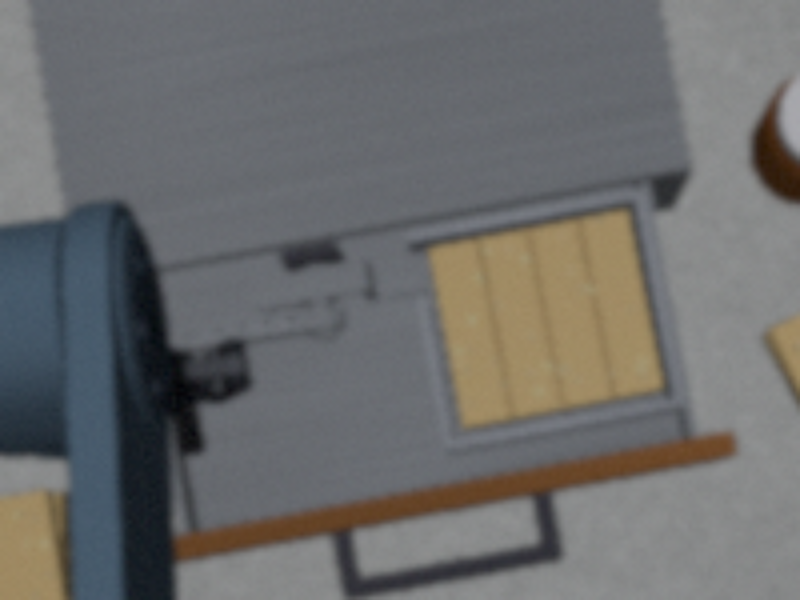

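The fingers are over the peg and aligned across it, and the drawer is still out. Next I'll descend.

Emit:
drive_tool(commands=[{"dx":0,"dy":0,"dz":4,"turn":0,"gripper":0.63},{"dx":0,"dy":0,"dz":6.5,"turn":0,"gripper":0.63},{"dx":0,"dy":0,"dz":8,"turn":0,"gripper":0.63},{"dx":0,"dy":0,"dz":9,"turn":0,"gripper":0.63},{"dx":0,"dy":0,"dz":9.8,"turn":0,"gripper":0.63},{"dx":0,"dy":0,"dz":9.8,"turn":0,"gripper":0.63}])

```text
time_s: 9.95
eef_pos: [0.5596, 0.1872, 0.0822]
eef_rot: [-0.0, 0.643, 0.766, -0.0]
wrist_force: [0.7, 0.1, -0.1]
opening: 0.372
```

```bash
python3 - <<'E'
from h import *
go([.560,.1875,.082],100)
s=snap('side','side8.png')
cv2.imwrite('pics/sc8.png',cv2.resize(s['image'][130:260,200:370],None,fx=4,fy=4)[:,:,::-1])
E
```

```text
t 9.95 d cm [0.02 0.04 0.02] turn -0.1 tilt [-0. -0. -1.] op 0.3720561649553215 F [ 0.7  0.1 -0.1]
```

View pics/sc8.png

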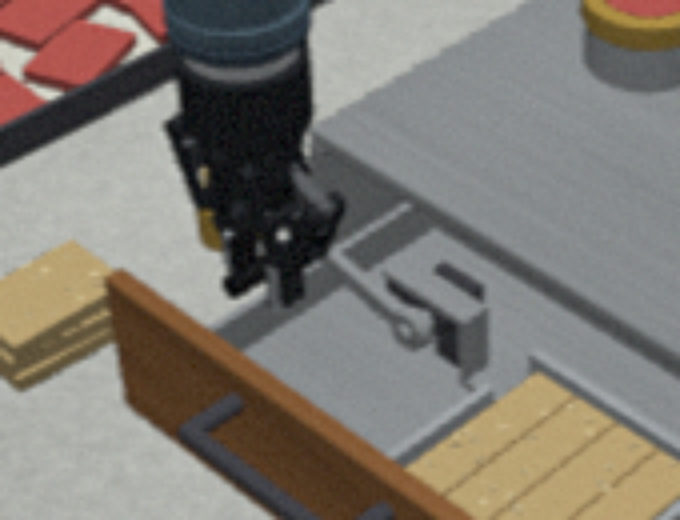

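Emit:
drive_tool(commands=[{"dx":0,"dy":0,"dz":0,"turn":0,"gripper":1},{"dx":0,"dy":0,"dz":0,"turn":0,"gripper":1},{"dx":0,"dy":0,"dz":0,"turn":0,"gripper":1},{"dx":0,"dy":0,"dz":0,"turn":0,"gripper":1}])

```text
time_s: 10.5
eef_pos: [0.5603, 0.1868, 0.0829]
eef_rot: [0.001, 0.643, 0.766, 0.0]
wrist_force: [1.7, -4.9, 3.9]
opening: 0.156
```

Emit:
drive_tool(commands=[{"dx":-0.1,"dy":0,"dz":-0.4,"turn":0,"gripper":1},{"dx":-0.22,"dy":0,"dz":-0.87,"turn":0,"gripper":1},{"dx":-0.53,"dy":0,"dz":-1.72,"turn":0,"gripper":1},{"dx":-0.92,"dy":0,"dz":-2.53,"turn":0,"gripper":1},{"dx":-1.39,"dy":0,"dz":-3.29,"turn":0,"gripper":1},{"dx":-1.94,"dy":0,"dz":-4.01,"turn":0,"gripper":1},{"dx":-1.94,"dy":0,"dz":-4.01,"turn":0,"gripper":1}])

```text
time_s: 11.38
eef_pos: [0.563, 0.1705, 0.1226]
eef_rot: [-0.001, 0.643, 0.766, 0.002]
wrist_force: [1.0, 7.3, -1.2]
opening: 0.15
```

```bash
python3 - <<'E'
from h import *
go([.560,.1875,.082],100)
s=snap('side','side9.png')
cv2.imwrite('pics/sc9.png',cv2.resize(s['image'][130:260,200:370],None,fx=4,fy=4)[:,:,::-1])
E
```

```text
t 11.375 d cm [ 1.71 -0.01  4.07] turn -0.1 tilt [ 0.001  0.005 -1.   ] op 0.14994077174754375 F [ 1.   7.3 -1.2]
```

View pics/sc9.png

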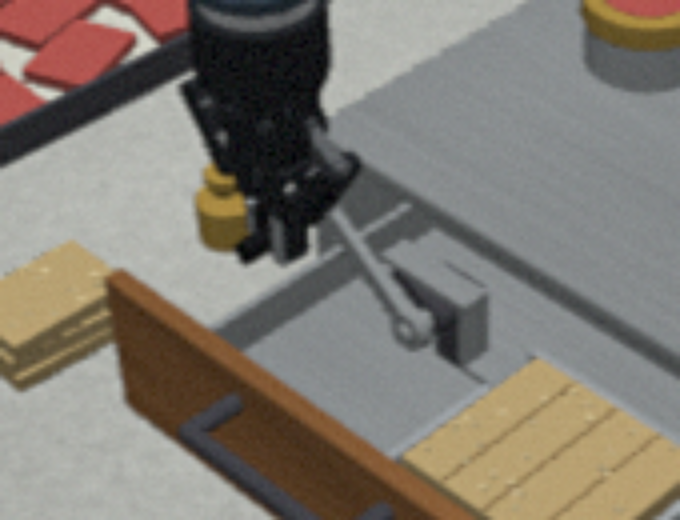

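The lever is following and the slab is rising with it. I'll continue the arc.

Emit:
drive_tool(commands=[{"dx":-0.61,"dy":0,"dz":-0.66,"turn":0,"gripper":1},{"dx":-1.29,"dy":0,"dz":-1.25,"turn":0,"gripper":1},{"dx":-2.02,"dy":0,"dz":-1.77,"turn":0,"gripper":1},{"dx":-2.8,"dy":0,"dz":-2.22,"turn":0,"gripper":1},{"dx":-3.62,"dy":0,"dz":-2.59,"turn":0,"gripper":1},{"dx":-4.47,"dy":0,"dz":-2.87,"turn":0,"gripper":1},{"dx":-5.35,"dy":0,"dz":-3.07,"turn":0,"gripper":1},{"dx":-6.24,"dy":0,"dz":-3.18,"turn":0,"gripper":1},{"dx":-6.88,"dy":0,"dz":-3.2,"turn":0,"gripper":1},{"dx":-6.88,"dy":0,"dz":-3.2,"turn":0,"gripper":1}])

```text
time_s: 12.68
eef_pos: [0.5784, 0.1026, 0.16]
eef_rot: [0.002, 0.643, 0.766, 0.005]
wrist_force: [-1.8, 5.9, 24.6]
opening: 0.151
```

```bash
python3 - <<'E'
from h import *
go([.560,.1875,.082],100)
s=snap('side','side10.png')
cv2.imwrite('pics/sc10.png',cv2.resize(s['image'][110:260,200:400],None,fx=4,fy=4)[:,:,::-1])
s=snap('top','top10.png')
cv2.imwrite('pics/tc10.png',cv2.resize(s['image'][150:300,190:390],None,fx=4,fy=4)[:,:,::-1])
E
```

```text
t 12.675 d cm [ 8.66 -0.42  7.81] turn -0.0 tilt [ 0.01   0.004 -1.   ] op 0.1507994189992593 F [-1.8  5.9 24.6]
```

View pics/sc10.png

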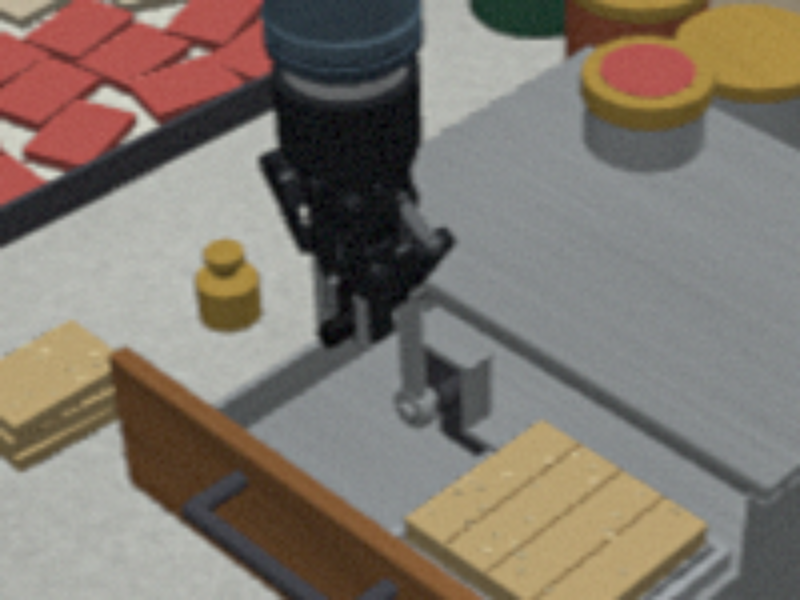

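View pics/tc10.png

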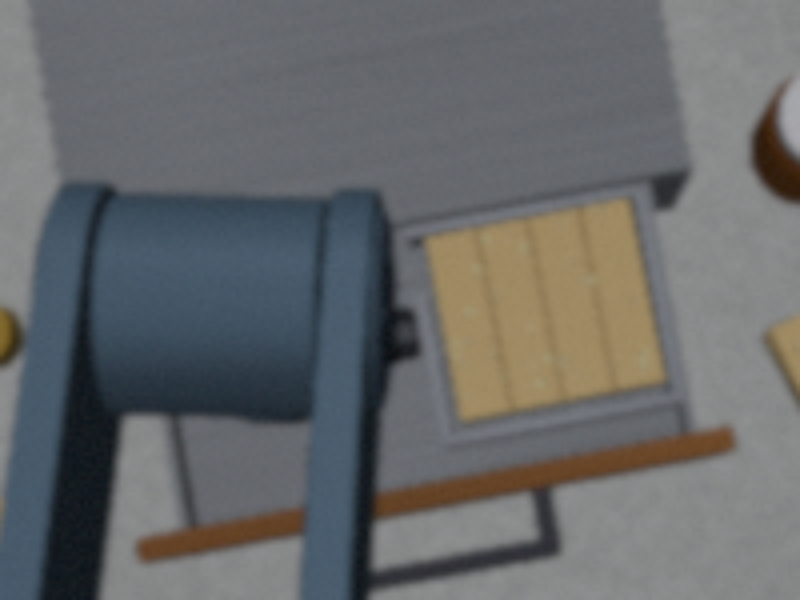

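The lever is nearly upright and the slab is out of the mould. There's 25 N of vertical load on the tool, so I'll relieve that and measure the arm angle.

Emit:
drive_tool(commands=[{"dx":0,"dy":0,"dz":-0.2,"turn":0,"gripper":1},{"dx":0,"dy":0,"dz":-0.4,"turn":0,"gripper":1},{"dx":0,"dy":0,"dz":-0.4,"turn":0,"gripper":1}])

```text
time_s: 13.15
eef_pos: [0.5759, 0.1023, 0.1602]
eef_rot: [0.0, 0.643, 0.766, 0.002]
wrist_force: [0.3, 6.1, 9.8]
opening: 0.151
```

```bash
python3 - <<'E'
from h import *
go([.560,.1875,.082],100)
s=snap('side','side11.png')
y=np.radians(10);ex=np.array([np.cos(y),np.sin(y),0]);ey=np.array([-np.sin(y),np.cos(y),0])
O=np.array([.610,.055,0])+.051*ex
im=cv2.resize(s['image'][110:260,200:400],None,fx=4,fy=4)
# arm plane cab x about -0.042
for px,col in((-.042,(255,0,0)),):
  for py in(.0505,):
    for r in(0,.03,.06):
        q=proj(s,O+ex*px+ey*py+np.array([0,0,.075+r]));cv2.circle(im,(int((q[0]-200+.5)*4),int((q[1]-110+.5)*4)),2,col,-1);print(q)
# px displacement per rad at r=.05
a=proj(s,O+ex*-.042+ey*.0505+np.array([0,0,.125]));b=proj(s,O+ex*-.042+ey*(.0505+.005)+np.array([0,0,.125]));print('0.1rad at r=50:',(b-a)*4)
cv2.imwrite('pics/sc11.png',im[:,:,::-1])
E
```

```text
t 13.15 d cm [ 8.65 -0.13  7.84] turn -0.0 tilt [ 0.003  0.003 -1.   ] op 0.15059262679257135 F [0.3 6.1 9.8]
[302.75400833 211.78168905]
[302.40691218 202.18372558]
[302.04737768 192.24181492]
0.1rad at r=50: [-6.02750585 -3.89554159]
```

View pics/sc11.png

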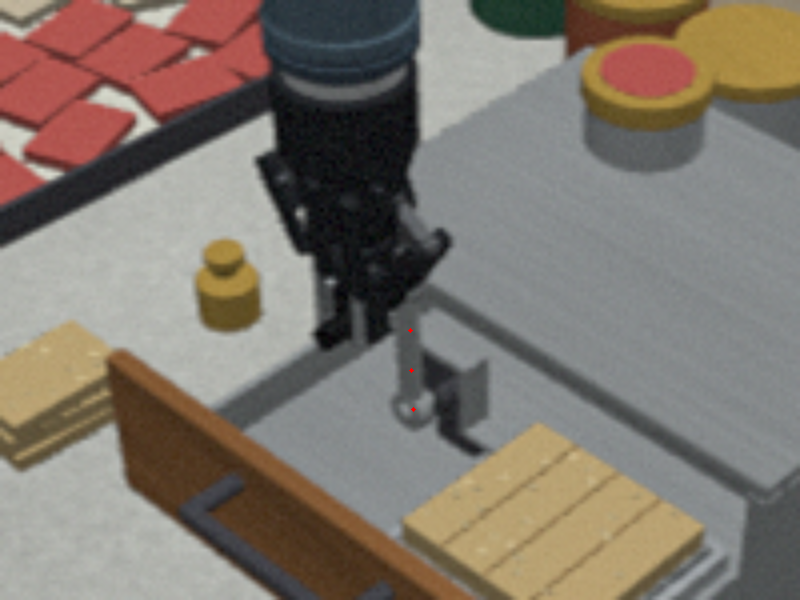

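```bash
cat > arm.py <<'E'
from h import *
import sys
s=snap('side',sys.argv[1]);g=s['image'].mean(2)
y=np.radians(10);ex=np.array([np.cos(y),np.sin(y),0]);ey=np.array([-np.sin(y),np.cos(y),0])
O=np.array([.610,.055,0])+.051*ex
pts=[]
for r in range(189,206):
    row=g[r,293:313]; print(r,row.astype(int).tolist(),round(float(np.interp(r,[192.24,202.18,211.78],[302.05,302.41,302.75])),1))
go([.56,.1875,.082],100)
E
python3 arm.py side12.png
```

```text
189 [3, 31, 23, 22, 68, 90, 87, 82, 82, 79, 89, 105, 131, 143, 141, 143, 135, 140, 145, 131] 302.1
190 [15, 31, 15, 29, 66, 93, 85, 85, 82, 85, 81, 104, 131, 143, 142, 142, 138, 145, 139, 141] 302.1
191 [11, 23, 20, 25, 57, 90, 87, 82, 84, 83, 88, 103, 136, 144, 139, 140, 141, 140, 137, 140] 302.1
192 [18, 35, 28, 23, 32, 73, 81, 78, 84, 81, 84, 104, 131, 145, 141, 141, 142, 141, 143, 141] 302.1
193 [17, 12, 26, 37, 73, 93, 86, 80, 83, 81, 83, 100, 128, 144, 143, 141, 142, 143, 141, 141] 302.1
194 [7, 22, 53, 103, 134, 125, 99, 84, 82, 83, 81, 96, 132, 148, 144, 143, 141, 142, 139, 139] 302.1
195 [39, 69, 104, 136, 149, 123, 87, 77, 78, 84, 85, 99, 124, 144, 144, 144, 142, 146, 145, 139] 302.1
196 [103, 135, 146, 143, 143, 126, 92, 80, 79, 85, 85, 86, 106, 129, 142, 146, 144, 148, 143, 142] 302.2
197 [134, 144, 144, 140, 140, 127, 102, 79, 79, 87, 85, 85, 82, 90, 119, 135, 141, 144, 147, 137] 302.2
198 [146, 144, 137, 142, 140, 129, 96, 80, 77, 82, 81, 86, 65, 62, 77, 100, 131, 142, 141, 142] 302.3
199 [143, 140, 139, 142, 142, 127, 100, 75, 79, 77, 89, 88, 63, 35, 44, 69, 89, 110, 135, 143] 302.3
200 [143, 143, 142, 143, 145, 128, 97, 80, 81, 81, 86, 88, 66, 38, 37, 44, 58, 76, 90, 116] 302.3
201 [139, 139, 141, 143, 144, 143, 110, 82, 73, 82, 85, 87, 68, 39, 38, 37, 44, 46, 60, 77] 302.4
202 [138, 143, 141, 141, 142, 146, 114, 86, 75, 87, 85, 88, 73, 47, 37, 42, 39, 36, 40, 48] 302.4
203 [139, 140, 142, 143, 142, 141, 109, 81, 77, 81, 85, 89, 68, 48, 35, 38, 43, 36, 36, 31] 302.4
204 [142, 139, 141, 141, 143, 145, 114, 80, 81, 84, 81, 89, 73, 45, 36, 42, 41, 39, 44, 54] 302.5
205 [138, 142, 136, 142, 138, 143, 120, 86, 77, 80, 85, 84, 69, 45, 39, 39, 37, 50, 59, 63] 302.5
t 13.25 d cm [ 8.65 -0.13  7.84] turn -0.0 tilt [ 0.003  0.003 -1.   ] op 0.14646382457247348 F [0.4 6.5 9. ]
```

The arm's left edge and the TCP travel both put the lever 0.02–0.06 rad short of upright. I'll move about 3 mm further along the arc.

Emit:
drive_tool(commands=[{"dx":-0.15,"dy":0,"dz":-0.1,"turn":0,"gripper":1},{"dx":-0.3,"dy":0,"dz":-0.2,"turn":0,"gripper":1},{"dx":-0.3,"dy":0,"dz":-0.2,"turn":0,"gripper":1},{"dx":-0.3,"dy":0,"dz":-0.2,"turn":0,"gripper":1}])

```text
time_s: 13.75
eef_pos: [0.5758, 0.1001, 0.1603]
eef_rot: [-0.001, 0.643, 0.766, 0.002]
wrist_force: [5.0, 7.8, 0.2]
opening: 0.151
```

```bash
sed -i 's/^    row=.*/    row=g[r,293:313]; i=np.nonzero(row[:9]>111)[0]; i=i.max() if len(i) else 0; pts.append((r,293+i+(row[i]-111)\/(row[i]-row[i+1])))/' arm.py
cat >> arm.py <<'E'
p=np.array([q for q in pts if q[0]>=195]);print(np.round(p[:,1],2));k=np.polyfit(p[:,0],p[:,1],1)[0]
# expected slope of the arm for given angle
def sl(f):
    P=O+ex*-.047+ey*.0505+np.array([0,0,.075]);d=ey*np.cos(f)+np.array([0,0,np.sin(f)])
    # silhouette left edge offset 5mm toward +y-ish
    n=ey*np.sin(f)-np.array([0,0,np.cos(f)])
    a=proj(s,P+.02*d+.006*n);b=proj(s,P+.05*d+.006*n);return (b-a)[0]/(b-a)[1]
fs=np.linspace(1.3,1.8,51);print('slope',k,'phi',np.interp(k,[sl(f) for f in fs][::1] if sl(1.3)<sl(1.8) else [sl(f) for f in fs][::-1],fs if sl(1.3)<sl(1.8) else fs[::-1]))
E
python3 arm.py side13.png; python3 - <<'E'
import sys;sys.argv=['','']
import cv2
im=cv2.imread('pics/side13.png');cv2.imwrite('pics/sc13.png',cv2.resize(im[110:260,200:400],None,fx=4,fy=4,interpolation=cv2.INTER_CUBIC))
E
```

```text
t 13.8 d cm [ 8.85 -0.07  7.87] turn -0.0 tilt [ 0.002  0.005 -1.   ] op 0.14914301823761186 F [4.9 8.8 0.9]
[298.74 298.53 298.51 298.78 299.02 299.1  299.01 299.03 299.12 299.12
 299.26]
slope 0.06637888505369581 phi 1.5434984220247896
```

View pics/sc13.png

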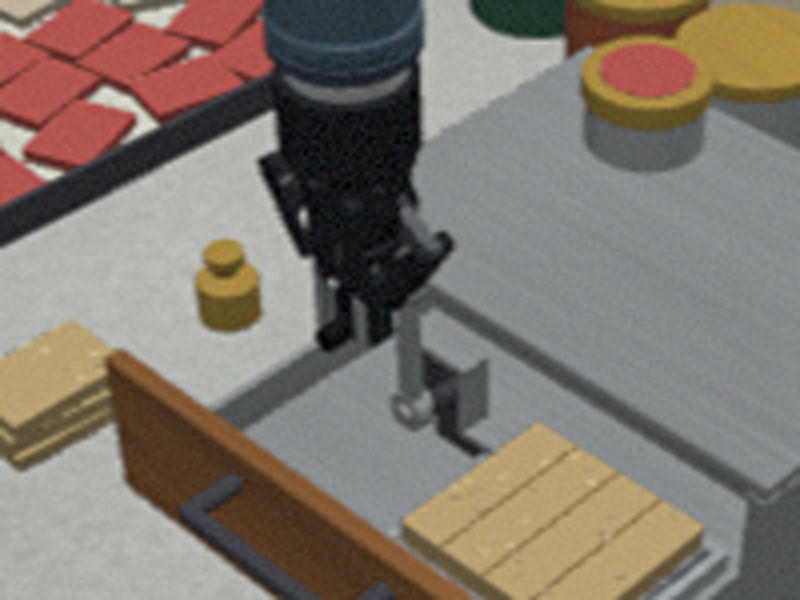

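The images and TCP both put the arm upright (φ ≈ 1.54–1.57). The top view shows the drawer shifted in by a few mm during the swing, so I'll pull toward the robot to seat it against its stop.

Emit:
drive_tool(commands=[{"dx":-0.05,"dy":-0.1,"dz":0,"turn":0,"gripper":1},{"dx":-0.05,"dy":-0.2,"dz":0,"turn":0,"gripper":1},{"dx":-0.05,"dy":-0.3,"dz":0,"turn":0,"gripper":1},{"dx":-0.05,"dy":-0.3,"dz":0,"turn":0,"gripper":1},{"dx":-0.05,"dy":-0.3,"dz":0,"turn":0,"gripper":1}])

```text
time_s: 14.42
eef_pos: [0.5756, 0.0997, 0.1603]
eef_rot: [0.001, 0.643, 0.766, 0.005]
wrist_force: [15.4, 12.2, -8.7]
opening: 0.145
```

```bash
python3 arm.py side14.png; python3 - <<'E'
from h import *
s=snap('top','top14.png')
a=s['image'][150:300,190:390]; b=cv2.cvtColor(cv2.imread('pics/top5.png'),cv2.COLOR_BGR2RGB)[150:300,190:390]
# shift of the drawer front's/ handle right part vs. fully out picture
t=b[105:145,110:185].copy()
for nm in('top5','top10','top14'):
    im=cv2.cvtColor(cv2.imread(f'pics/{nm}.png'),cv2.COLOR_BGR2GRAY)[150:300,190:390].astype(np.float32)
    ref=cv2.cvtColor(b,cv2.COLOR_RGB2GRAY).astype(np.float32)
    print(nm,cv2.phaseCorrelate(ref[100:148,115:187].copy(),im[100:148,115:187].copy()))
cv2.imwrite('pics/tc14.png',cv2.resize(a,None,fx=4,fy=4)[:,:,::-1])
E
```

```text
t 14.475 d cm [ 8.88 -0.09  7.88] turn -0.1 tilt [ 0.008  0.006 -1.   ] op 0.14973358771456477 F [16.1 12.3 -8.4]
[298.62 298.76 299.04 299.06 299.11 299.18 299.09 299.03 299.13 299.28
 299.16]
slope 0.04583436836029024 phi 1.566691792635345
top5 ((0.0, 0.0), 1.0)
top10 ((-0.15191944660497825, -1.05917336083116), 1.0138343456718657)
top14 ((-0.021677584756801593, -0.06435764707282843), 0.957716621182583)
```

View pics/tc14.png

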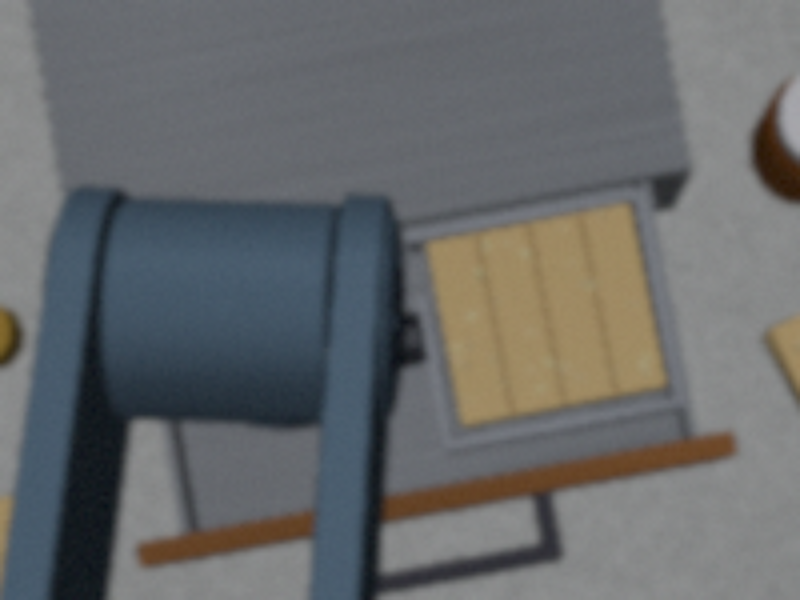

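The drawer front matches the fully-out picture to within 0.1 px, and the arm measures φ ≈ 1.57. I'll check that the hold is steady and the bystanders haven't moved, then hand in.

Emit:
drive_tool(commands=[{"dx":0,"dy":0.05,"dz":0,"turn":0,"gripper":1},{"dx":0,"dy":0.05,"dz":0,"turn":0,"gripper":1},{"dx":0,"dy":0.05,"dz":0,"turn":0,"gripper":1},{"dx":0,"dy":0.05,"dz":0,"turn":0,"gripper":1}])

```text
time_s: 15.02
eef_pos: [0.5757, 0.0997, 0.1604]
eef_rot: [0.001, 0.643, 0.766, 0.005]
wrist_force: [13.8, 11.7, -7.1]
opening: 0.149
```

```bash
python3 arm.py side15.png; python3 - <<'E'
from h import *
a=cv2.imread('pics/top0.png');s=snap('top','top15.png');b=s['image'][:,:,::-1]
for n,(x,y,w) in dict(weight=(185,233,10),jar=(397,180,16),pair=(400,243,18),tin=(488,315,34),box=(141,327,35)).items():
    print(n,np.abs(a[y-w:y+w,x-w:x+w].astype(int)-b[y-w:y+w,x-w:x+w]).mean().round(1))
s0=cv2.imread('pics/side0.png');s1=cv2.imread('pics/side15.png');print('stack side',np.abs(s0[188:228,188:236].astype(int)-s1[188:228,188:236]).mean().round(1))
im=[cv2.cvtColor(cv2.imread(f'pics/{n}.png'),cv2.COLOR_BGR2GRAY)[250:298,305:377].astype(np.float32) for n in('top5','top15')];print('drawer shift px',cv2.phaseCorrelate(*im))
E
```

```text
t 15.075 d cm [ 8.88 -0.09  7.88] turn -0.1 tilt [ 0.007  0.006 -1.   ] op 0.1485129371812809 F [14.2 11.6 -6.5]
[298.61 298.72 298.98 299.07 299.27 298.97 299.12 298.94 299.1  299.22
 299.3 ]
slope 0.04932828290615739 phi 1.5627941469048576
weight 7.3
jar 9.6
pair 9.2
tin 7.7
box 6.0
stack side 16.1
drawer shift px ((0.08033234611446716, -0.07050540818980267), 1.0152847929685205)
```

```bash
python3 - <<'E'
import cv2,numpy as np
a=cv2.imread('pics/side0.png')[180:240,130:290];b=cv2.imread('pics/side15.png')[180:240,130:290]
cv2.imwrite('pics/cmp.png',cv2.resize(np.vstack([a,b]),None,fx=4,fy=4))
E
```

```text
(no output)
```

View pics/cmp.png

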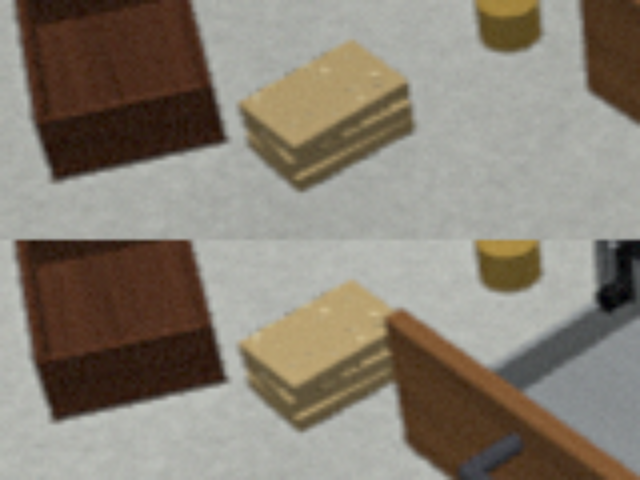

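The stack hasn't moved: its near corner is at (300,190) in both halves, and only the open drawer hides part of it. I'm handing in now.

```bash
python3 -c "
from bench import ctrl
print(ctrl.hand_in())"
```

```text
the job is handed in; nothing more can be done
None
```

The drawer is out to its stop and the gripper is still holding the cam lever straight up by its black grip, with the slab raised out of the mould. I handed the job in at about 15 s of the 50 s limit.

- **Drawer:** it came out about 0.149 m, and the wrist force rose to 24 N when I pulled against the stop. The swing pushed it back in by about 3 mm. I pulled it out again by the lever, and it now matches the fully-out picture within 0.1 px.
- **Lever:** the camera put the arm at about 1.563 rad above level (good to roughly 0.03), against 1.571 for straight up. The tool's travel agreed. The measured opening still fits the peg.
- **Forces:** I pulled the first attempt at the lever swing slightly off the arc, which loaded the tool to 25 N before I eased it. At hand-in about 20 N was left on the wrist from holding the lever and the stop.
- **Unexplained:** the tool ended up about 5 mm higher than the arc predicts, possibly because the peg shifted a little in the pads. The camera angle did not depend on this.
- **Bystanders and slab:** picture comparisons show the things on the counter unmoved, and the gripper stayed well clear of the slab.

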